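# Find the unlatched tool case and snap its catch

## Task

One of the three tool cases was put away without its catch done up: tug the lids up by their orange handles, firmly but without forcing a catch that holds, until you find the one that lifts, and raise that lid a clear couple of centimetres to be sure. Then lower it and push its black front catch home until it snaps, so that all three cases are shut and latched. Do not touch the catches of the two sound cases, and leave the tin, the finial and the marker where they are.

Things in the scene. Friction and masses are not known exactly. Their poses are not given: they have to be found in the camera images.
- case_1: dark plastic tool case, the left one (largest y), fixed on a mat; the three are alike, with one yaw. Origin: centre of underside; -x = front (towards the robot), y across. 110 (x) x 86 (y) mm, base 36 high, 50 with shut lid. Exactly one case starts unlatched; which one varies and no reading tells. Its lid lies shut by its own weight (about 2 N at the handle) and lifts freely.
- case_2: dark plastic tool case, the middle one, fixed on a mat; the three are alike, with one yaw. Origin: centre of underside; -x = front (towards the robot), y across. 110 (x) x 86 (y) mm, base 36 high, 50 with shut lid. Exactly one case starts unlatched; which one varies and no reading tells. Its lid lies shut by its own weight (about 2 N at the handle) and lifts freely.
- case_3: dark plastic tool case, the right one, fixed on a mat; the three are alike, with one yaw. Origin: centre of underside; -x = front (towards the robot), y across. 110 (x) x 86 (y) mm, base 36 high, 50 with shut lid. Exactly one case starts unlatched; which one varies and no reading tells. Its lid lies shut by its own weight (about 2 N at the handle) and lifts freely.
- handle_1 (a point): centre of the top face of the orange handle block on case_1's lid: 24 mm wide (case's y), 14 thick (x), 24 high; lid shut, 74 mm above the case's origin and 40 mm in front of it; moves with the lid. Pinch it from above across its 24 mm width; gripped hard it pivots only stiffly between the pads. A latched lid gives less than 0.03 rad to a 10 N tug here.
- push_1 (a point): fixed point of case_1, 38 mm above its origin: outer face of its black catch plate when latched (upright; 74 mm ahead of the origin, 36 mm wide, hinged at its foot 8 mm up, top edge 46 mm up). Unlatched it leans out only 8 mm at the top and stays. With the lid down, push it here towards the case (case's +x): resists with 2 to 10 N, snaps over a bar on the lid, stops hard.
- lid_1 (a joint): hinge of the lid of case_1, along the case's y, 55 mm behind and 36 mm above the case's origin: 0 = shut, grows as it opens (rad), up to 1.2. It falls shut when let go; the catch can hook it only when it is shut (below about 0.01 rad).
- handle_2 (a point): centre of the top face of the orange handle block on case_2's lid: 24 mm wide (case's y), 14 thick (x), 24 high; lid shut, 74 mm above the case's origin and 40 mm in front of it; moves with the lid. Pinch it from above across its 24 mm width; gripped hard it pivots only stiffly between the pads. A latched lid gives less than 0.03 rad to a 10 N tug here.
- push_2 (a point): fixed point of case_2, 38 mm above its origin: outer face of its black catch plate when latched (upright; 74 mm ahead of the origin, 36 mm wide, hinged at its foot 8 mm up, top edge 46 mm up). Unlatched it leans out only 8 mm at the top and stays. With the lid down, push it here towards the case (case's +x): resists with 2 to 10 N, snaps over a bar on the lid, stops hard.
- lid_2 (a joint): hinge of the lid of case_2, along the case's y, 55 mm behind and 36 mm above the case's origin: 0 = shut, grows as it opens (rad), up to 1.2. It falls shut when let go; the catch can hook it only when it is shut (below about 0.01 rad).
- handle_3 (a point): centre of the top face of the orange handle block on case_3's lid: 24 mm wide (case's y), 14 thick (x), 24 high; lid shut, 74 mm above the case's origin and 40 mm in front of it; moves with the lid. Pinch it from above across its 24 mm width; gripped hard it pivots only stiffly between the pads. A latched lid gives less than 0.03 rad to a 10 N tug here.
- push_3 (a point): fixed point of case_3, 38 mm above its origin: outer face of its black catch plate when latched (upright; 74 mm ahead of the origin, 36 mm wide, hinged at its foot 8 mm up, top edge 46 mm up). Unlatched it leans out only 8 mm at the top and stays. With the lid down, push it here towards the case (case's +x): resists with 2 to 10 N, snaps over a bar on the lid, stops hard.
- lid_3 (a joint): hinge of the lid of case_3, along the case's y, 55 mm behind and 36 mm above the case's origin: 0 = shut, grows as it opens (rad), up to 1.2. It falls shut when let go; the catch can hook it only when it is shut (below about 0.01 rad).
- wax_tin: round brown wax tin, 70 mm across, 24 mm high, behind the cases; a bystander, origin at the centre of its underside
- turned_finial: turned reddish wooden finial, 38 mm across, 86 mm high, standing behind the cases; a bystander, origin at the centre of its underside
- marker: white and black marker pen, 17 x 135 mm, lying behind the cases; a bystander, origin at the centre of its underside
Not all that is in view belongs to the job. Leave any purple look-alike of the case_1 alone.

How it is judged:
On the way:
1. the unlatched lid has been lifted at least 0.12 rad (11 mm at the handle) (value of joint any of lid_1, lid_2, lid_3 above 0.12 rad), for 0.1 s.
At the end, for the whole second after the job is handed in: all three lids are shut (within 0.03 rad) and all three catches are snapped over their bars (thumb plates upright within 0.06 rad) (value of joint each of lid_1, lid_2, lid_3 below 0.03 rad and angle between each of catch_p_c0, catch_q_c0, catch_r_c0's own z axis and vertical below 0.06 rad); the robot touches nothing.
It fails at once if a catch that was holding is forced open (angle between any of catch_q_c0, catch_r_c0's own z axis and vertical above 0.12 rad).
It fails at once if the robot pushes the catch of a sound case (contact force between any of the fingers, the arm and catch_q_c0 above 1.5 N or contact force between any of the fingers, the arm and catch_r_c0 above 1.5 N).
It fails at once if the tin, the finial or the marker is moved more than 30 mm (distance of any of wax_tin, turned_finial, marker from where it was at the start of the episode above 0.03 m).
It also fails if it takes over 58 s, if anything falls off the work surface, if the arm or the gripper's body presses on something with over 40 N, if the wrist force passes 120 N, or if a joint passes its speed limit or range.

## Robot

A 6-joint arm with a two-finger parallel gripper is mounted at the origin on a cart in front of the work surface, level with it; the furniture and walls round the work are solid. World frame = base frame: x ahead of the robot, y to its left, z up, the work surface at z = 0. Lengths are in m, angles in rad, forces in N, time in s.
With the tool pointing down it reaches from about 0.375 to 0.9 m from the base axis. Payload 3.1 kg.
Tool frame: the origin (TCP) lies at the centre of the arm's flange, where the gripper is bolted on; the fingertips stand 173 mm ahead of it and the grasp point (between the pads) lies 155 mm ahead of it; z points along the fingers, y is the line along which they close (so a half turn about z gives the same grasp; the last joint's range is limited). The gripper opens to 85 mm and grips with 20 to 120 N. Pads are 22 mm wide; open, the fingers measure 114 mm over their backs; the gripper's body (76 mm by 85 mm) begins 54 mm behind the grasp point. The pads swing forward as they close: fully open they stand 13 mm farther back than shut.
Start: joints at [-1.466, 0.527, 1.433, -0, 1.181, -0.178], TCP at [0.175, -0.6, 0.405] pointing down, gripper open.
Joint ranges: [-3.08, 3.08], [-0.75, 2.2], [0.22, 2.44], [-1.43, 4.57], [0, 2.65], [-2.85, 2.85]. Speed limits (rad/s): [2.79, 2.79, 3.14, 3.14, 3.14, 3.14].

## Interface

Orientations are given as a rotation vector (axis times angle).
In Python, from bench import env gives the robot as it stands.
- The arm moves only by the tool servo_tool, never from a script. Its argument "plan" is a list of rows, each an object with "delta_pos": the shift along the tool's x, y, z in parts of the range, where 1.0 means 0.8 m, a list of three; "twist": the turn about the tool's z in shares of 60 degrees (1.0 is 60 degrees). A call has exactly 8 rows; each row is the pose to reach, as a shift and turn from the pose commanded when the call began, along the tool's axes at that moment; what a row does not reach only later rows make up. A row lasts 1/8 s, in which the tool goes at most 62.5 mm and 10.7 degrees, less where a joint would pass 70% of its speed; a pose out of reach is approached as far as the arm can. A call with a gripper value outside its range is refused whole. "jaw" is the opening, from 0 (shut) to 1 (fully open), set as the call begins (left out, the last holds). The fingers move at their own pace and stop on an object; "squeeze" is the grip in N (left out, the last holds). Time passes only in rows, so rows that repeat a pose let the fingers close, or fill a call up. It gives the time, the measured TCP pose, the force, the opening and the grip force at its end, in the units of the state.
- env.observe(): the state, without advancing time (a new reading comes with each control period).
- env.grab_frame(name): name is "scene" or "top" or "wrist"; returns the picture (420x560x3 uint8, red, green, blue); there is no depth.
- env.camera_info(name): a dict with "fx", "fy", "cx", "cy" (pixels), "rvec" (rotation vector, rad) and "tvec" (3), from world to camera coordinates, as OpenCV has them. Camera axes: x right, y down, z forward; pixel columns grow to the right and rows downward; lengths in m; the calibration is good to about 2 mm. A picture is of the moment at which its call begins: read the wrist's pose just before it. camera_info takes no time and is no camera call; for the wrist camera it gives the pose at the moment of the call.
- env.finish_job(): hands the job in; it is judged then, once.
The state is a dict: "time": time; "q": joint angles; "qvel": joint speeds; "joint_torque": joint torques, N m; "tcp_pos": TCP position; "tcp_rot": TCP orientation; "wrist_force": force on the tool from outside, world axes, zero at the start; "torque": the same for the moment, N m; "finger_gap": finger opening in m; "finger_force": force on a finger pad.
Only numpy, scipy, OpenCV 4.12 (cv2) and the standard library are available. Lean on these libraries where they do the work, as an engineer would, in place of code of your own. Each camera call takes 0.05 s, during which the arm holds its last target. There are 200 camera calls.

## Working session

There is one attempt and no reset: what is moved stays moved. The work goes in short steps, Python scripts to look and compute and a tool call to move; the robot and the scene stay as the last step left them, time stands still between calls to the robot, and variables do not carry over. Pictures are saved under pics/ and viewed, at most 10 in all, crops included, and the job is handed in when it is done.

Besides the shell and the picture viewer there is one more tool, called as name(argument=value, ...), one argument or row to a line, values as JSON. servo_tool: Moves the arm, as the interface text tells. Its arguments: {"type":"object","properties":{"plan":{"type":"array","items":{"type":"object","properties":{"delta_pos":{"type":"array","items":{"type":"number"}},"twist":{"type":"number"}}}},"jaw":{"type":"number"},"squeeze":{"type":"number"}},"required":["plan"]}

```bash
mkdir -p pics; ls
python3 - <<'E'
from bench import env
import cv2
s=env.observe(); print({k:s[k] for k in('time','tcp_pos','tcp_rot','wrist_force','finger_gap')})
for n in('scene','top'):
    cv2.imwrite(f'pics/{n}0.png',env.grab_frame(n)[:,:,::-1]); print(n,env.camera_info(n))
E
```

```text
pics
{'time': 0.0, 'tcp_pos': array([ 0.17500049, -0.59963759,  0.403739  ]), 'tcp_rot': array([-3.10780834e+00, -4.44011068e-01, -1.17532143e-04]), 'wrist_force': array([-0.11503508,  0.54939696,  0.05176182]), 'finger_gap': 0.08531753505678887}
scene {'fx': 465.4105121777848, 'fy': 465.4105121777848, 'cx': 277.5071064321066, 'cy': 207.4936993825434, 'rvec': array([ 0.76247508, -2.54570399,  1.1826979 ]), 'tvec': array([0.56841126, 0.23984257, 0.89986022])}
top {'fx': 397.0142829708802, 'fy': 397.0142829708802, 'cx': 275.6831366644524, 'cy': 206.9450412842419, 'rvec': array([ 2.13909408, -2.10710746,  0.21364647]), 'tvec': array([0.08259252, 0.62756981, 0.81263805])}
```

View pics/scene0.png

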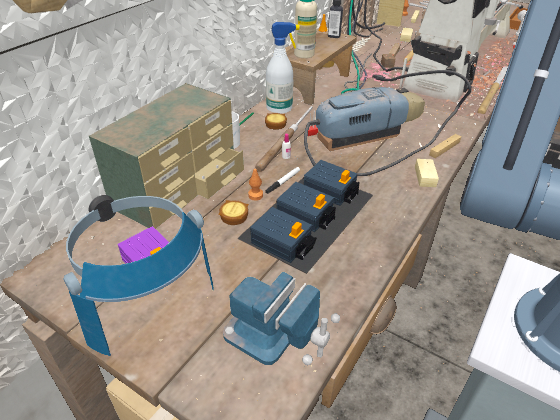

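View pics/top0.png

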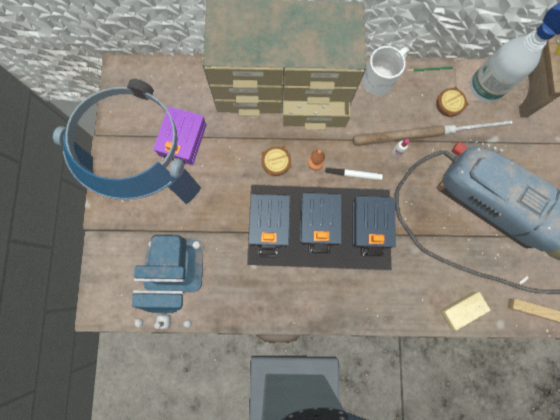

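Top view: cases at (270,220), (321,218), (374,222), with orange handles at (269,238), (321,236) and (376,239). The purple look-alike with its own orange handle is at (180,135). The bystanders are the tin (276,161), finial (317,158) and marker (354,174). I take the three dark ones on the mat.

```bash
cat > h.py <<'E'
import numpy as np,cv2
from bench import env
def cam(n):
    c=env.camera_info(n);K=np.array([[c['fx'],0,c['cx']],[0,c['fy'],c['cy']],[0,0,1.]]);R=cv2.Rodrigues(c['rvec'])[0];return K,R,np.array(c['tvec'])
def ray(C,u):
    K,R,t=C;d=R.T@np.linalg.inv(K)@np.array([u[0],u[1],1.]);return -R.T@t,d
def plane(C,u,z):
    o,d=ray(C,u);return o+d*(z-o[2])/d[2]
def tri(A,u,B,v):
    P=lambda C:C[0]@np.c_[C[1],C[2]]
    X=cv2.triangulatePoints(P(A),P(B),np.array(u,float).reshape(2,1),np.array(v,float).reshape(2,1)).ravel();return X[:3]/X[3]
def proj(C,X):
    p=C[0]@(C[1]@np.array(X)+C[2]);return p[:2]/p[2]
def orange(img):
    h=cv2.cvtColor(img,cv2.COLOR_RGB2HSV);return cv2.inRange(h,(10,180,150),(22,255,255))
def blobs(m,a=15):
    n,l,s,c=cv2.connectedComponentsWithStats(m);return [(c[i].round(1),s[i].tolist()) for i in range(1,n) if s[i][4]>a]
E
python3 - <<'E'
from h import *
S,T=cam('scene'),cam('top')
s=cv2.imread('pics/scene0.png')[:,:,::-1].copy();t=cv2.imread('pics/top0.png')[:,:,::-1].copy()
bs=[b for b in blobs(orange(s)) if 285<b[0][0]<355 and 165<b[0][1]<240];bt=[b for b in blobs(orange(t)) if 255<b[0][0]<390 and 228<b[0][1]<245]
print(bs);print(bt)
bs.sort(key=lambda b:-b[0][1]);bt.sort(key=lambda b:b[0][0])
for a,b in zip(bs,bt): print(tri(S,a[0],T,b[0]).round(4), plane(T,b[0],.07).round(4))
a=cv2.resize(t[180:270,240:400],None,fx=5,fy=5,interpolation=cv2.INTER_CUBIC)
b=cv2.resize(s[155:265,235:375],None,fx=5,fy=5,interpolation=cv2.INTER_CUBIC)
cv2.imwrite('pics/c1.png',a[:,:,::-1]);cv2.imwrite('pics/c2.png',b[:,:,::-1])
E
```

```text
[(array([344.7, 176.8]), [339, 170, 12, 14, 105]), (array([319.8, 201.3]), [313, 194, 14, 15, 123]), (array([295.9, 229.9]), [289, 222, 15, 17, 142])]
[(array([322. , 235.8]), [316, 233, 12, 6, 49]), (array([270.6, 237.8]), [265, 234, 9, 7, 16]), (array([376.3, 238.8]), [370, 235, 14, 8, 92])]
[0.561  0.1033 0.0581] [0.5569 0.102  0.07  ]
[ 0.565  -0.0089  0.0614] [ 0.5629 -0.0082  0.07  ]
[ 0.5595 -0.1264  0.0632] [ 0.5582 -0.1248  0.07  ]
```

View pics/c1.png

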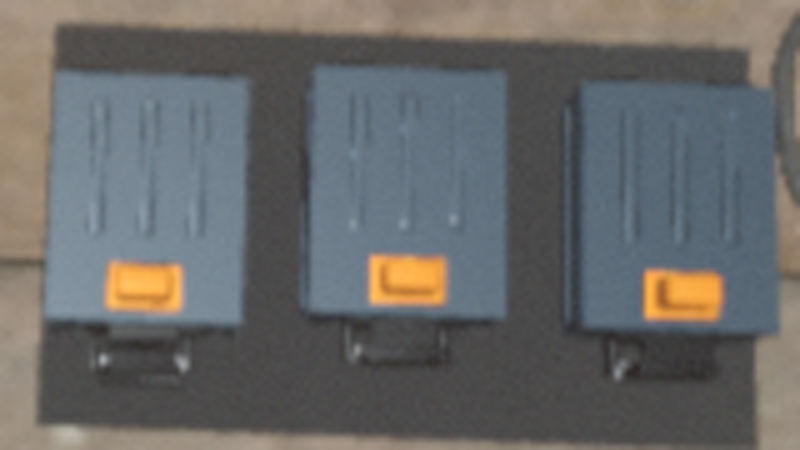

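View pics/c2.png

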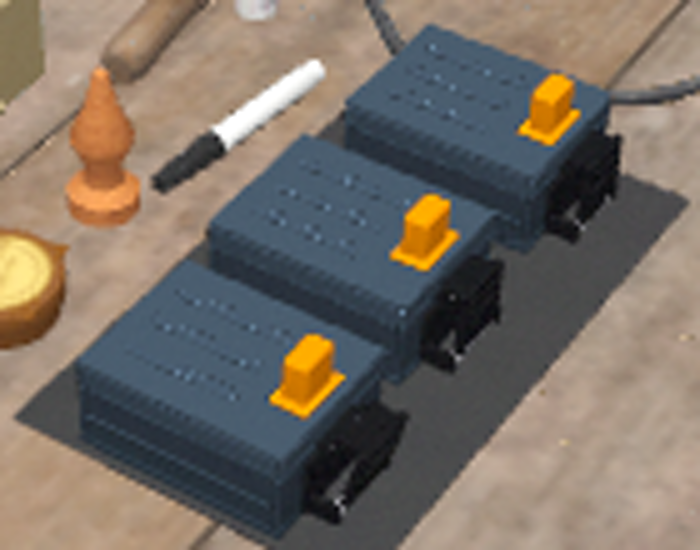

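Crops: three orange handle blocks with flanges, at c1 (145,285), (408,280) and (683,295). Case 1's catch seems to stand out the most (12 px against 9). I'll tug that one first, once I have the yaw and a second height check from mat and lid corners.

Run:
```python
from h import *
S,T=cam('scene'),cam('top')
C1=lambda x,y:(240+(x+.5)/5-.5,180+(y+.5)/5-.5)
C2=lambda x,y:(235+(x+.5)/5-.5,155+(y+.5)/5-.5)
m=[plane(T,C1(*p),0.002) for p in[(57,26),(748,48),(755,447),(40,422)]]
print('mat',np.round(m,4).tolist())
for a,b in((0,1),(3,2),):
    d=m[b]-m[a];print('yaw',np.degrees(np.arctan2(d[0],-d[1])))
for a,b in((3,0),(2,1)):
    d=m[b]-m[a];print('yaw',np.degrees(np.arctan2(d[1],d[0])))
L=[[(57,72),(248,77),(241,327),(46,320)],[(315,67),(507,70),(505,319),(311,312)],[(580,82),(773,88),(778,333),(582,328)]]
for q in L:
    p=[plane(T,C1(*u),.052) for u in q]
    c=np.mean(p,0);f=[p[1]-p[0],p[2]-p[3]];g=[p[0]-p[3],p[1]-p[2]]
    print('lid c',c.round(4),[round(np.degrees(np.arctan2(d[0],-d[1])),2) for d in f],[round(np.degrees(np.arctan2(d[1],d[0])),2) for d in g],np.linalg.norm(f,axis=1).round(4),np.linalg.norm(g,axis=1).round(4))
# two-view lid front-right/front corners & handle top centres
for n,u,v in(('fr-left1',(46,320),(278,460)),('h1top',(145,275),(310,345)),('h2top',(415,270),(428,205)),('h3top',(695,283),(553,82))):
    print(n,tri(T,C1(*u),S,C2(*v)).round(4))
# catch outer/top edges in top view, z=.046
for n,u in(('c1',[(92,370),(186,378)]),('c2',[(348,357),(441,360)]),('c3',[(616,372),(712,375)])): print(n,[plane(T,C1(*x),.048).round(4) for x in u])
```

```text
mat [[0.6903, 0.151, 0.002], [0.685, -0.1774, 0.002], [0.4974, -0.1729, 0.002], [0.5039, 0.1539, 0.002]]
yaw -0.9371591650016131
yaw -1.1449230880586336
yaw -0.8871698468316269
yaw -1.3580202904391117
lid c [0.6004 0.1059 0.052 ] [np.float64(-0.61), np.float64(-1.19)] [np.float64(-0.98), np.float64(-1.12)] [0.0854 0.0851] [0.111  0.1118]
lid c [ 0.6053 -0.0097  0.052 ] [np.float64(0.01), np.float64(-1.2)] [np.float64(-0.84), np.float64(-1.45)] [0.086  0.0848] [0.1099 0.1117]
lid c [ 0.6001 -0.1285  0.052 ] [np.float64(-0.9), np.float64(-0.6)] [np.float64(-0.95), np.float64(-1.33)] [0.0865 0.0857] [0.1101 0.1097]
fr-left1 [0.5472 0.1502 0.053 ]
h1top [0.5617 0.1059 0.0793]
h2top [ 0.5662 -0.0086  0.0785]
h3top [ 0.5618 -0.1276  0.0797]
c1 [array([0.5244, 0.129 , 0.048 ]), array([0.5216, 0.088 , 0.048 ])]
c2 [array([0.5318, 0.0173, 0.048 ]), array([ 0.5311, -0.0233,  0.048 ])]
c3 [array([ 0.527 , -0.0998,  0.048 ]), array([ 0.5263, -0.1418,  0.048 ])]
```

The rows are not in the units I measure in: shifts go in shares of 0.8 m and turns go in shares of 60 degrees. I convert before sending: -0.295 m / 0.8 = -0.3688, -0.175 m / 0.8 = -0.2188.

servo_tool(
  plan=[
    {"delta_pos": [0.025,-0.025,0],"twist": 0},
    {"delta_pos": [0.0688,-0.0688,0],"twist": 0},
    {"delta_pos": [0.1188,-0.1188,0],"twist": 0},
    {"delta_pos": [0.1688,-0.1688,0],"twist": 0},
    {"delta_pos": [0.2188,-0.2188,0],"twist": 0},
    {"delta_pos": [0.2688,-0.2688,0],"twist": 0},
    {"delta_pos": [0.3188,-0.3188,0],"twist": 0},
    {"delta_pos": [0.3688,-0.3688,0],"twist": 0},
  ],
  jaw=0.8,
)

```text
time: 1.1
tcp_pos: [0.3762, -0.2325, 0.4046]
tcp_rot: [-3.11, -0.444, -0.0]
wrist_force: [1.2, -0.6, 1.3]
finger_gap: 0.0686
finger_force: 0.0
```

In the tool's units: -0.2755 m / 0.8 = -0.3444, 0.2725 m / 0.8 = 0.3406, 17.3 degrees / 60 = 0.2883.

servo_tool(
  plan=[
    {"delta_pos": [0.05,-0.05,0],"twist": 0},
    {"delta_pos": [0.1,-0.1,0],"twist": 0},
    {"delta_pos": [0.15,-0.15,0],"twist": 0.05},
    {"delta_pos": [0.2,-0.2,0],"twist": 0.1167},
    {"delta_pos": [0.25,-0.25,0],"twist": 0.1833},
    {"delta_pos": [0.3,-0.3,0],"twist": 0.25},
    {"delta_pos": [0.3406,-0.3444,0],"twist": 0.2883},
    {"delta_pos": [0.3406,-0.3444,0],"twist": 0.2883},
  ],
)

```text
time: 2.1
tcp_pos: [0.5609, 0.1094, 0.4042]
tcp_rot: [-3.141, 0.021, -0.001]
wrist_force: [-1.1, -0.9, -0.3]
finger_gap: 0.0681
finger_force: 0.0
```

Run:
```python
from h import *
print(env.camera_info('wrist'))
W=cam('wrist');f=env.grab_frame('wrist');s=env.observe();print(s['time'],s['tcp_pos'],s['tcp_rot'],s['wrist_force'],s['finger_gap'])
R=cv2.Rodrigues(s['tcp_rot'])[0];print(R.round(4))
print(blobs(orange(f),40))
cv2.imwrite('pics/w1.png',f[:,:,::-1])
```

```text
{'fx': 362.40374912065926, 'fy': 362.40374912065926, 'cx': 276.41409154025627, 'cy': 206.79223661855343, 'rvec': array([-2.06220532,  2.09047953,  0.28894477]), 'tvec': array([0.11745203, 0.50209405, 0.52988044])}
2.15 [0.56007074 0.10793834 0.40406062] [ 3.14117290e+00 -2.32393337e-02 -1.87910429e-03] [ 0.0223884  -0.94515211 -1.22903028] 0.06826449526996567
[[ 9.999e-01 -1.480e-02 -1.200e-03]
 [-1.480e-02 -9.999e-01 -3.000e-04]
 [-1.200e-03  3.000e-04 -1.000e+00]]
[(array([408.5, 176.1]), [397, 170, 33, 19, 290]), (array([542.9, 181.5]), [530, 173, 30, 20, 410]), (array([281.7, 181.1]), [268, 178, 27, 9, 134])]
```

View pics/w1.png

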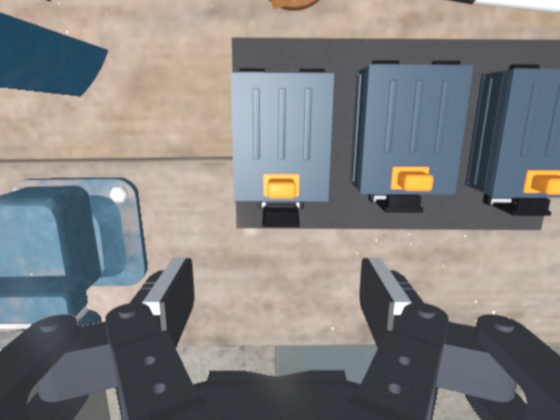

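Wrist view: handle tops at (283,187), (417,181) and (546,185). Case 1's catch at (281,214) lies flatter toward the camera than the other two.

Run:
```python
from h import *
W,T=cam('wrist'),cam('top')
C1=lambda x,y:(240+(x+.5)/5-.5,180+(y+.5)/5-.5)
for a,u in(((283,186),(145,275)),((418,181),(415,270)),((546,185),(695,283))): print(plane(W,a,.077).round(4),tri(W,a,T,C1(*u)).round(4))
for a in((281,202),(281,225),(400,197),(402,209),(520,203),(522,213)): print(a,plane(W,a,.05).round(4))
for q in((233,73),(333,74),(330,201),(233,202)): print(plane(W,q,.052).round(4))
```

```text
[0.5614 0.1023 0.077 ] [0.5623 0.1045 0.0821]
[ 0.564  -0.0106  0.077 ] [ 0.5657 -0.0076  0.0848]
[ 0.5589 -0.1182  0.077 ] [ 0.5605 -0.1279  0.0672]
(281, 202) [0.5403 0.1039 0.05  ]
(281, 225) [0.5178 0.1042 0.05  ]
(400, 197) [ 0.5434 -0.006   0.05  ]
(402, 209) [ 0.5318 -0.0087  0.05  ]
(520, 203) [ 0.536  -0.1177  0.05  ]
(522, 213) [ 0.5262 -0.1212  0.05  ]
[0.6532 0.1428 0.052 ]
[0.6511 0.0591 0.052 ]
[0.5411 0.0588 0.052 ]
[0.5415 0.1481 0.052 ]
```

In the tool's units: 0.17 m / 0.8 = 0.2125, 0.16 m / 0.8 = 0.2.

servo_tool(
  plan=[
    {"delta_pos": [0,0.0038,0.0375],"twist": 0},
    {"delta_pos": [0,0.0038,0.075],"twist": 0},
    {"delta_pos": [0,0.0038,0.1125],"twist": 0},
    {"delta_pos": [0,0.0038,0.15],"twist": 0},
    {"delta_pos": [0,0.0038,0.1813],"twist": 0},
    {"delta_pos": [0,0.0038,0.2],"twist": 0},
    {"delta_pos": [0,0.0038,0.2125],"twist": 0},
    {"delta_pos": [0,0.0038,0.2125],"twist": 0},
  ],
)

```text
time: 3.15
tcp_pos: [0.5599, 0.1033, 0.2345]
tcp_rot: [3.141, -0.029, -0.001]
wrist_force: [0.4, 0.2, 0.5]
finger_gap: 0.0679
finger_force: 0.0
```

Run:
```python
from h import *
W=cam('wrist');f=env.grab_frame('wrist');s=env.observe();print(s['time'],s['tcp_pos'],s['wrist_force'],s['finger_gap'])
print(blobs(orange(f),40))
cv2.imwrite('pics/w2.png',f[:,:,::-1])
```

```text
3.2 [0.56017404 0.10338605 0.23502138] [ 0.20568646 -0.13993313  0.19202981] 0.06874440528834123
[(array([494.5, 245.7]), [491, 227, 10, 39, 61]), (array([530. , 251.4]), [504, 234, 56, 50, 1729]), (array([279.5, 260.7]), [257, 250, 44, 33, 824]), (array([288.3, 297.1]), [271, 284, 29, 17, 71])]
```

View pics/w2.png

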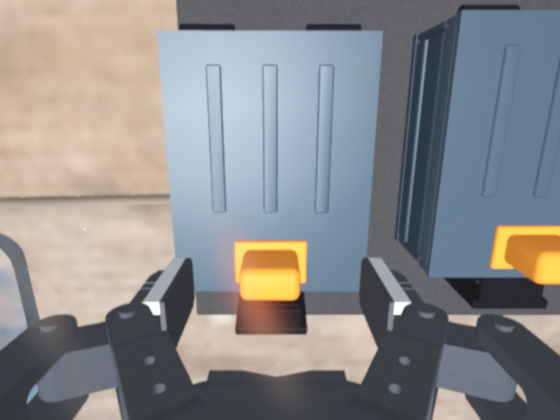

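Wrist view: block top spans (242–300, 268–298), centre about 3 mm left of the finger midline (277).

Run:
```python
from h import *
W=cam('wrist')
for q in((242,275),(300,275),(270,298),(271,252)): print(plane(W,q,.077).round(4))
for q in((236,332),(305,332)): print(plane(W,q,.048).round(4))
```

```text
[0.5641 0.1166 0.077 ]
[0.5637 0.0941 0.077 ]
[0.5539 0.106  0.077 ]
[0.5735 0.1051 0.077 ]
[0.5187 0.1243 0.048 ]
[0.518  0.0898 0.048 ]
```

In the tool's units: 0.003 m / 0.8 = 0.0038, -0.002 m / 0.8 = -0.0025.

servo_tool(
  plan=[
    {"delta_pos": [0.0013,-0.0025,0.0038],"twist": 0},
    {"delta_pos": [0.0013,-0.0025,0.0038],"twist": 0},
    {"delta_pos": [0.0013,-0.0025,0.0038],"twist": 0},
    {"delta_pos": [0.0013,-0.0025,0.0038],"twist": 0},
    {"delta_pos": [0.0013,-0.0025,0.0038],"twist": 0},
    {"delta_pos": [0.0013,-0.0025,0.0038],"twist": 0},
    {"delta_pos": [0.0013,-0.0025,0.0038],"twist": 0},
    {"delta_pos": [0.0013,-0.0025,0.0038],"twist": 0},
  ],
  jaw=0,
  squeeze=50,
)

```text
time: 4.2
tcp_pos: [0.5612, 0.1059, 0.2323]
tcp_rot: [-3.141, 0.029, -0.001]
wrist_force: [-0.5, 2.4, 5.5]
finger_gap: 0.0229
finger_force: 49.4
```

Gripped. I'll tug gently, 3 mm first, and read the force.

In the tool's units: -0.003 m / 0.8 = -0.0038, -0.001 m / 0.8 = -0.0013.

servo_tool(
  plan=[
    {"delta_pos": [0,0,-0.0006],"twist": 0},
    {"delta_pos": [0,0,-0.0013],"twist": 0},
    {"delta_pos": [0,0,-0.0019],"twist": 0},
    {"delta_pos": [0,0,-0.0025],"twist": 0},
    {"delta_pos": [0.0006,0,-0.0031],"twist": 0},
    {"delta_pos": [0.0013,0,-0.0038],"twist": 0},
    {"delta_pos": [0.0013,0,-0.0038],"twist": 0},
    {"delta_pos": [0.0013,0,-0.0038],"twist": 0},
  ],
)

```text
time: 5.2
tcp_pos: [0.562, 0.1058, 0.2339]
tcp_rot: [-3.141, 0.029, 0.002]
wrist_force: [2.6, 4.4, -4.6]
finger_gap: 0.0226
finger_force: 49.2
```

servo_tool(
  plan=[
    {"delta_pos": [0,0,-0.0006],"twist": 0},
    {"delta_pos": [0,0,-0.0013],"twist": 0},
    {"delta_pos": [0.0006,0,-0.0019],"twist": 0},
    {"delta_pos": [0.0006,0,-0.0025],"twist": 0},
    {"delta_pos": [0.0013,0,-0.0031],"twist": 0},
    {"delta_pos": [0.0013,0,-0.0038],"twist": 0},
    {"delta_pos": [0.0013,0,-0.0038],"twist": 0},
    {"delta_pos": [0.0013,0,-0.0038],"twist": 0},
  ],
)

```text
time: 6.2
tcp_pos: [0.563, 0.1058, 0.2365]
tcp_rot: [-3.141, 0.029, 0.002]
wrist_force: [3.5, 5.2, -7.7]
finger_gap: 0.0232
finger_force: 49.3
```

servo_tool(
  plan=[
    {"delta_pos": [0,0,-0.0006],"twist": 0},
    {"delta_pos": [0,0,-0.0013],"twist": 0},
    {"delta_pos": [0.0006,0,-0.0019],"twist": 0},
    {"delta_pos": [0.0006,0,-0.0025],"twist": 0},
    {"delta_pos": [0.0013,0,-0.0031],"twist": 0},
    {"delta_pos": [0.0013,0,-0.0038],"twist": 0},
    {"delta_pos": [0.0013,0,-0.0038],"twist": 0},
    {"delta_pos": [0.0013,0,-0.0038],"twist": 0},
  ],
)

```text
time: 7.2
tcp_pos: [0.5642, 0.1057, 0.2397]
tcp_rot: [-3.141, 0.029, 0.001]
wrist_force: [3.6, 4.1, -7.0]
finger_gap: 0.0225
finger_force: 49.5
```

Run:
```python
from h import *
f=env.grab_frame('wrist');s=env.observe();print(s['time'],s['tcp_pos'],s['wrist_force'],s['torque'])
g=cv2.imread('pics/w2.png');cv2.imwrite('pics/w3.png',f[:,:,::-1])
print(blobs(orange(f),40))
g=f
gr=cv2.cvtColor(f,cv2.COLOR_RGB2GRAY)
print(proj(cam('scene'),[.545,.148,.04]))
sc=env.grab_frame('scene');cv2.imwrite('pics/s3.png',np.hstack([cv2.resize(a,None,fx=5,fy=5,interpolation=cv2.INTER_CUBIC) for a in (cv2.imread('pics/scene0.png')[200:270,245:325],sc[200:270,245:325,::-1])]))
```

```text
7.25 [0.56420651 0.10573079 0.23962996] [ 2.98664967  4.53585606 -6.58549922] [ 0.72583019 -0.24462708 -0.00637831]
[(array([492.7, 249.7]), [489, 232, 10, 38, 55]), (array([528.2, 255.5]), [502, 239, 58, 49, 1691]), (array([284.7, 266.2]), [264, 257, 42, 25, 712])]
[292.09642421 250.82304311]
```

View pics/s3.png

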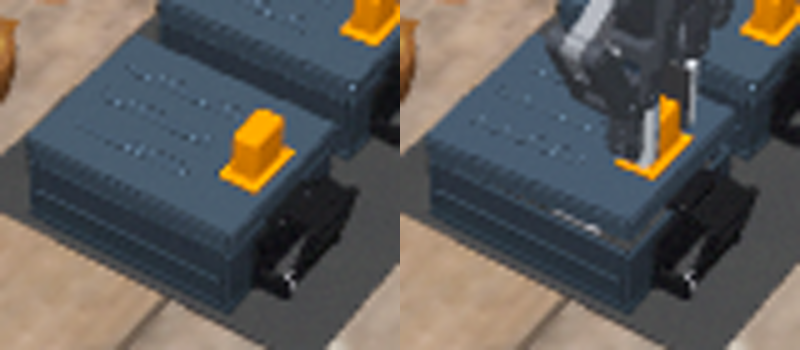

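Right half: the lid of case 1 has opened a gap at (580,220) and the force has levelled off, so case 1 is the loose one. I'll raise it further.

In the tool's units: -0.017 m / 0.8 = -0.0213, 0.007 m / 0.8 = 0.0088.

servo_tool(
  plan=[
    {"delta_pos": [0.0013,0,-0.0025],"twist": 0},
    {"delta_pos": [0.0025,0,-0.0063],"twist": 0},
    {"delta_pos": [0.0038,0,-0.01],"twist": 0},
    {"delta_pos": [0.005,0,-0.0138],"twist": 0},
    {"delta_pos": [0.0075,0,-0.0175],"twist": 0},
    {"delta_pos": [0.0088,0,-0.0213],"twist": 0},
    {"delta_pos": [0.0088,0,-0.0213],"twist": 0},
    {"delta_pos": [0.0088,0,-0.0213],"twist": 0},
  ],
)

```text
time: 8.3
tcp_pos: [0.5724, 0.1055, 0.2565]
tcp_rot: [-3.141, 0.03, -0.006]
wrist_force: [8.2, 4.7, -10.9]
finger_gap: 0.0226
finger_force: 49.6
```

Run:
```python
from h import *
sc=env.grab_frame('scene');cv2.imwrite('pics/s4.png',cv2.resize(sc[190:270,235:335,::-1],None,fx=5,fy=5,interpolation=cv2.INTER_CUBIC))
```

```text
(no output)
```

View pics/s4.png

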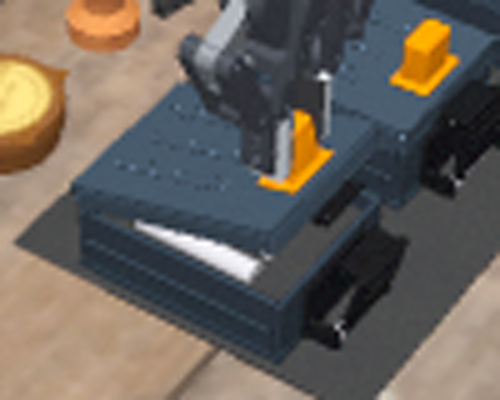

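The lid stands clearly open (gap at (240,260)), about 24 mm at the handle. Lowering it back.

In the tool's units: 0.026 m / 0.8 = 0.0325, 0.025 m / 0.8 = 0.0313.

servo_tool(
  plan=[
    {"delta_pos": [-0.0025,0,0.005],"twist": 0},
    {"delta_pos": [-0.005,0,0.01],"twist": 0},
    {"delta_pos": [-0.0075,0,0.0163],"twist": 0},
    {"delta_pos": [-0.01,0,0.0225],"twist": 0},
    {"delta_pos": [-0.0113,0,0.0275],"twist": 0},
    {"delta_pos": [-0.0125,0,0.0313],"twist": 0},
    {"delta_pos": [-0.0125,0,0.0325],"twist": 0},
    {"delta_pos": [-0.0125,0,0.0325],"twist": 0},
  ],
)

```text
time: 9.35
tcp_pos: [0.5602, 0.1059, 0.2331]
tcp_rot: [-3.141, 0.028, 0.002]
wrist_force: [-3.4, 5.0, 13.1]
finger_gap: 0.0226
finger_force: 52.6
```

In the tool's units: -0.08 m / 0.8 = -0.1, -0.06 m / 0.8 = -0.075.

servo_tool(
  plan=[
    {"delta_pos": [0,0,0],"twist": 0},
    {"delta_pos": [0,0,0],"twist": 0},
    {"delta_pos": [0,0,0],"twist": 0},
    {"delta_pos": [0,0,0],"twist": 0},
    {"delta_pos": [0,0,0],"twist": 0},
    {"delta_pos": [0,0,-0.0375],"twist": 0},
    {"delta_pos": [-0.0375,0,-0.075],"twist": 0},
    {"delta_pos": [-0.1,0,-0.075],"twist": 0},
  ],
  jaw=0.7,
)

```text
time: 10.35
tcp_pos: [0.4826, 0.1069, 0.2938]
tcp_rot: [3.141, -0.029, 0.013]
wrist_force: [-1.2, 0.1, -0.3]
finger_gap: 0.0602
finger_force: 0.0
```

In the tool's units: 0.084 m / 0.8 = 0.105, 0.078 m / 0.8 = 0.0975.

servo_tool(
  plan=[
    {"delta_pos": [0,0,0],"twist": 0},
    {"delta_pos": [0,0,0.0125],"twist": 0},
    {"delta_pos": [0,0,0.0375],"twist": 0},
    {"delta_pos": [0,0,0.0625],"twist": 0},
    {"delta_pos": [0,0,0.0813],"twist": 0},
    {"delta_pos": [0,0,0.0975],"twist": 0},
    {"delta_pos": [0,0,0.105],"twist": 0},
    {"delta_pos": [0,0,0.105],"twist": 0},
  ],
  jaw=0,
)

```text
time: 11.35
tcp_pos: [0.4812, 0.1071, 0.2073]
tcp_rot: [-3.141, 0.028, 0.001]
wrist_force: [0.0, 0.7, -0.6]
finger_gap: 0.0
finger_force: 0.0
```

In the tool's units: 0.022 m / 0.8 = 0.0275, 0.02 m / 0.8 = 0.025.

servo_tool(
  plan=[
    {"delta_pos": [0.005,0,0],"twist": 0},
    {"delta_pos": [0.01,0,0],"twist": 0},
    {"delta_pos": [0.015,0,0],"twist": 0},
    {"delta_pos": [0.0188,0,0],"twist": 0},
    {"delta_pos": [0.0225,0,0],"twist": 0},
    {"delta_pos": [0.025,0,0],"twist": 0},
    {"delta_pos": [0.0275,0,0],"twist": 0},
    {"delta_pos": [0.0275,0,0],"twist": 0},
  ],
)

```text
time: 12.35
tcp_pos: [0.5032, 0.1066, 0.2077]
tcp_rot: [-3.141, 0.028, -0.0]
wrist_force: [-0.1, 0.0, -0.6]
finger_gap: -0.0003
finger_force: 0.0
```

In the tool's units: 0.008 m / 0.8 = 0.01, 0.007 m / 0.8 = 0.0088.

servo_tool(
  plan=[
    {"delta_pos": [0.0013,0,0],"twist": 0},
    {"delta_pos": [0.0025,0,0],"twist": 0},
    {"delta_pos": [0.0038,0,0],"twist": 0},
    {"delta_pos": [0.005,0,0],"twist": 0},
    {"delta_pos": [0.0063,0,0],"twist": 0},
    {"delta_pos": [0.0075,0,0],"twist": 0},
    {"delta_pos": [0.0088,0,0],"twist": 0},
    {"delta_pos": [0.01,0,0],"twist": 0},
  ],
)

```text
time: 13.35
tcp_pos: [0.5102, 0.1066, 0.2076]
tcp_rot: [3.141, -0.028, -0.005]
wrist_force: [-3.6, 0.0, 3.8]
finger_gap: -0.0002
finger_force: 2.1
```

In the tool's units: 0.005 m / 0.8 = 0.0063, 0.004 m / 0.8 = 0.005.

servo_tool(
  plan=[
    {"delta_pos": [0.0013,0,0],"twist": 0},
    {"delta_pos": [0.0025,0,0],"twist": 0},
    {"delta_pos": [0.0038,0,0],"twist": 0},
    {"delta_pos": [0.005,0,0],"twist": 0},
    {"delta_pos": [0.0063,0,0],"twist": 0},
    {"delta_pos": [0.0063,0,0],"twist": 0},
    {"delta_pos": [0.0063,0,0],"twist": 0},
    {"delta_pos": [0.0063,0,0],"twist": 0},
  ],
)

```text
time: 14.35
tcp_pos: [0.5159, 0.1064, 0.2076]
tcp_rot: [-3.141, 0.029, 0.001]
wrist_force: [-3.5, -0.3, 2.0]
finger_gap: -0.0003
finger_force: 2.0
```

In the tool's units: 0.003 m / 0.8 = 0.0038, 0.001 m / 0.8 = 0.0013.

servo_tool(
  plan=[
    {"delta_pos": [0.0006,0,0],"twist": 0},
    {"delta_pos": [0.0013,0,0],"twist": 0},
    {"delta_pos": [0.0019,0,0],"twist": 0},
    {"delta_pos": [0.0025,0,0],"twist": 0},
    {"delta_pos": [0.0031,0,0],"twist": 0},
    {"delta_pos": [0.0038,0,0],"twist": 0},
    {"delta_pos": [0.0038,0,0],"twist": 0},
    {"delta_pos": [0.0038,0,0],"twist": 0},
  ],
)

```text
time: 15.35
tcp_pos: [0.5169, 0.1065, 0.2076]
tcp_rot: [3.141, -0.028, -0.011]
wrist_force: [-7.8, 0.6, 6.9]
finger_gap: 0.0002
finger_force: 4.3
```

In the tool's units: 0.003 m / 0.8 = 0.0038, 0.0025 m / 0.8 = 0.0031.

servo_tool(
  plan=[
    {"delta_pos": [0.0006,0,0],"twist": 0},
    {"delta_pos": [0.0013,0,0],"twist": 0},
    {"delta_pos": [0.0019,0,0],"twist": 0},
    {"delta_pos": [0.0025,0,0],"twist": 0},
    {"delta_pos": [0.0031,0,0],"twist": 0},
    {"delta_pos": [0.0038,0,0],"twist": 0},
    {"delta_pos": [0.0038,0,0],"twist": 0},
    {"delta_pos": [0.0038,0,0],"twist": 0},
  ],
)

```text
time: 16.35
tcp_pos: [0.518, 0.1065, 0.2076]
tcp_rot: [3.141, -0.028, -0.02]
wrist_force: [-11.6, -1.2, 10.6]
finger_gap: -0.0
finger_force: 6.4
```

In the tool's units: 0.006 m / 0.8 = 0.0075, 0.005 m / 0.8 = 0.0063.

servo_tool(
  plan=[
    {"delta_pos": [0.0013,0,0],"twist": 0},
    {"delta_pos": [0.0025,0,0],"twist": 0},
    {"delta_pos": [0.0038,0,0],"twist": 0},
    {"delta_pos": [0.005,0,0],"twist": 0},
    {"delta_pos": [0.0063,0,0],"twist": 0},
    {"delta_pos": [0.0075,0,0],"twist": 0},
    {"delta_pos": [0.0075,0,0],"twist": 0},
    {"delta_pos": [0.0075,0,0],"twist": 0},
  ],
)

```text
time: 17.35
tcp_pos: [0.5202, 0.1066, 0.2073]
tcp_rot: [3.141, -0.027, -0.04]
wrist_force: [-20.3, -0.3, 17.7]
finger_gap: 0.0002
finger_force: 10.5
```

Run:
```python
from h import *
sc=env.grab_frame('scene');cv2.imwrite('pics/s5.png',cv2.resize(sc[155:270,235:375,::-1],None,fx=5,fy=5,interpolation=cv2.INTER_CUBIC))
```

```text
(no output)
```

View pics/s5.png

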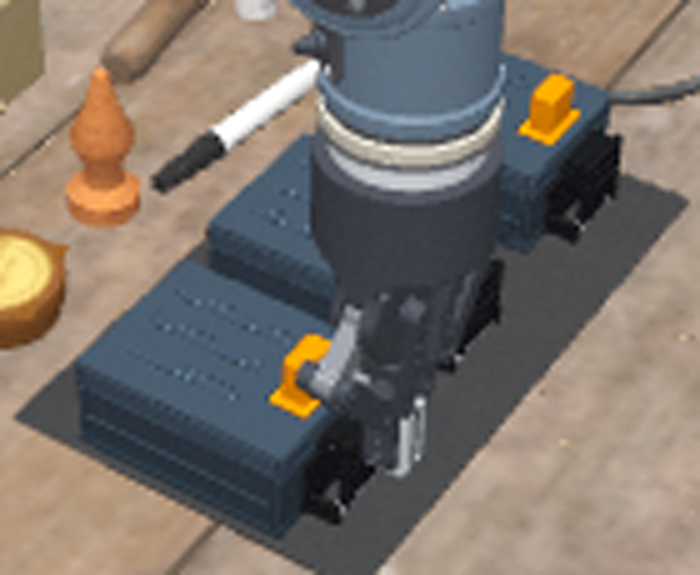

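Lid 1 is shut. The fingers press at (400,440) and a knuckle is near the handle at (310,375), so I'll back off and measure the catch.

In the tool's units: -0.17 m / 0.8 = -0.2125, -0.13 m / 0.8 = -0.1625.

servo_tool(
  plan=[
    {"delta_pos": [-0.0125,0,0],"twist": 0},
    {"delta_pos": [-0.025,0,0],"twist": 0},
    {"delta_pos": [-0.0438,0,0],"twist": 0},
    {"delta_pos": [-0.0563,0,-0.0375],"twist": 0},
    {"delta_pos": [-0.0625,0,-0.1],"twist": 0},
    {"delta_pos": [-0.0625,0,-0.1625],"twist": 0},
    {"delta_pos": [-0.0625,0,-0.2125],"twist": 0},
    {"delta_pos": [-0.0625,0,-0.2125],"twist": 0},
  ],
)

```text
time: 18.4
tcp_pos: [0.4791, 0.1071, 0.3809]
tcp_rot: [3.141, -0.028, 0.016]
wrist_force: [0.1, 1.1, -0.4]
finger_gap: -0.0001
finger_force: 0.0
```

Run:
```python
from h import *
W=cam('wrist');f=env.grab_frame('wrist');s=env.observe();print(s['time'],s['tcp_pos'],s['wrist_force'])
sc=env.grab_frame('scene')
np.save('W.npy',np.array([W[0],W[1],np.c_[W[2],W[2],W[2]]]))
p=proj(W,[.525,0.05,.05]).astype(int);print(p)
x0,y0=max(0,min(560-300,p[0]-150)),max(0,min(420-150,p[1]-75));print(x0,y0)
a=cv2.resize(f[y0:y0+150,x0:x0+300],(800,400),interpolation=cv2.INTER_CUBIC)
b=cv2.resize(sc[155:270,235:375],None,fx=1.7,fy=1.7,interpolation=cv2.INTER_CUBIC)
b2=cv2.resize(cv2.imread('pics/scene0.png')[155:270,235:375,::-1],None,fx=1.7,fy=1.7,interpolation=cv2.INTER_CUBIC)
c=np.zeros((600,800,3),np.uint8);c[:400]=a;c[402:402+b.shape[0],:b.shape[1]]=b;c[402:402+b.shape[0],400:400+b.shape[1]]=b2
cv2.imwrite('pics/w6.png',c[:,:,::-1])
```

```text
18.45 [0.47833572 0.10708233 0.3790273 ] [-0.22259378  0.20411828 -0.37375137]
[345 134]
195 59
```

View pics/w6.png

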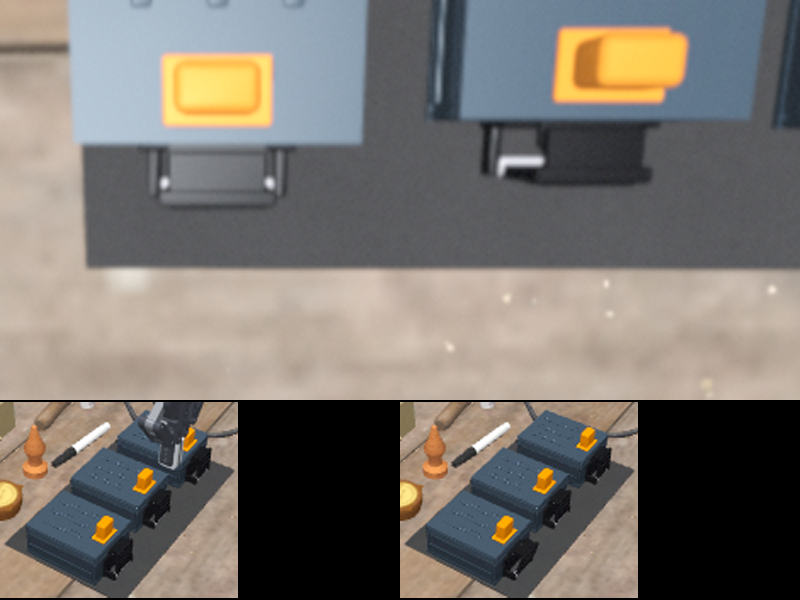

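The 10 pictures are used up, and the last one answers the question. Catch 1's outer edge at (215,205) stands 60 px out from its lid edge, the same as sound catch 2 at (595,182). Before the push it stuck out far more. Both lids are flush, and the robot touches nothing.

Run:
```python
from h import *
W=cam('wrist')
for u in((215,145),(215,205),(595,122),(595,182)): print(plane(W,(195+u[0]*.375,59+u[1]*.375),.05).round(4))
print(env.finish_job())
```

```text
[0.539  0.1066 0.05  ]
[0.5214 0.1069 0.05  ]
[ 0.5435 -0.0064  0.05  ]
[ 0.5261 -0.0079  0.05  ]
the job is handed in; nothing more can be done
None
```

Case 1 (left) was the unlatched one: I lifted its lid about 24 mm, lowered it and pushed its catch in to about 20 N, where it now stands out the same 17.5 mm as case 2's. I didn't tug cases 2 and 3 or re-tug lid 1 to confirm it holds; the job is handed in, but no verdict came back.

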